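Release and push back the drive head of a syringe pump

ROBOT

A 7-joint arm with a two-finger parallel gripper is mounted at the origin on the work surface. World frame = base frame: x ahead of the robot, y to its left, z up, the work surface at z = 0. Lengths are in mm, angles in rad, forces in N, time in s.
With the tool pointing down it reaches from about 425 to 950 mm from the base axis. Payload 4.7 kg.
Tool frame: the origin (TCP) lies midway between the tips of the shut fingers; the grasp point (between the pads) lies 19 mm behind it (r.grasp_offset is the distance from the TCP to the grasp point, in mm); z points along the fingers, y is the line along which they close (so a half turn about z gives the same grasp; the last joint's range is limited). The gripper opens to 87 mm and grips with 3 to 60 N. Pads are 19 mm wide; open, the fingers measure 117 mm over their backs; the gripper's body (75 mm by 190 mm) begins 51 mm behind the grasp point.
Start: joints at [-1.16, 0.469, -0.049, 1.532, 0.024, 1.141, -0.082], TCP at [287.351, 610.802, 222.573] pointing down, gripper open.
Joint ranges: [-2.59, 2.59], [-0.33, 1.99], [-1.39, 1.29], [0.1, 2.45], [-1.04, 4.18], [0.21, 1.99], [-2.66, 2.66]. Speed limits (rad/s): [2.57, 2.57, 3.14, 3.14, 3.14, 3.14, 3.14].

INTERFACE

Orientations are given as a unit quaternion [x, y, z, w].
In Python, from workcell import sensors, optics, r gives the robot as it stands.
- The arm moves only by the tool step_arm, never from a script. Its argument "increments" is a list of rows, each a list of 7 numbers: the turn, a rotation vector about the tool's x, y, z in degrees, then the shift along the tool's x, y, z in m, then the closure, from -1 (fully open) to 1 (shut). A call has 1 to 5 rows; each row shifts and turns the commanded pose from where the row before left it, along the tool's axes as they then stand; what a row does not reach is not made up. A row lasts 1/10 s, in which the tool goes at most 50 mm and 8.59 degrees, less where a joint would pass 70% of its speed; a pose out of reach is approached as far as the arm can. A call with a gripper value outside its range is refused whole. The fingers move at their own pace and stop on an object; the grip force is fixed at half the most. Time passes only in rows, so rows that do not move let the fingers close. It gives the time, the measured TCP pose, the force, the opening and the grip force at its end, in the units of the state.
- sensors.sense(): the state, without advancing time (a new reading comes with each control period).
- optics.read_camera(name): name is "side" or "top"; returns a dict with "img" (480x640x3 uint8, red, green, blue), "intrinsics" (3x3 intrinsics, pixels), "world_from_camera" (4x4, takes a point from camera to world coordinates). Camera axes: x right, y down, z forward; pixel columns grow to the right and rows downward; lengths in mm; the calibration is good to about 2 mm. A picture is of the moment at which its call begins. There is no depth.
- r.sign_off(): hands the job in; it is judged then, once.
The state is a dict: "time": time; "joint_positions": joint angles; "joint_vel": joint speeds; "joint_torque": joint torques, N m; "eef_pos": TCP position; "orientation": TCP orientation; "wrist_force": force on the tool from outside, world axes, zero at the start; "wrist_torque": the same for the moment, N m; "gripper_width": opening from 0.0 (shut) to 1.0 (fully open); "grip_force": force on a finger pad.
Only numpy, scipy, OpenCV 4.12 (cv2) and the standard library are available. Lean on these libraries where they do the work, as an engineer would, in place of code of your own. Each camera call takes 0.05 s, during which the arm holds its last target. There are 200 camera calls.

TASK

The syringe pump on the bench has come in with its drive head standing part-way along its toothed bar. Press down the release paddle on top of the drive head and, keeping it down, push the head back along the bar as far as it goes, to the end stop, so that the next syringe can be loaded; then let go so that the paddle springs up again. Fingertips only: lift and carry nothing, do not shove the pump out of its place, and leave the other things on the bench undisturbed.

Things in the scene. Friction and masses are not known exactly. Their poses are not given: they have to be found in the camera images.
- pump: White syringe pump, loose on its feet, 2.4 to 3.2 kg, slips if pushed with some 15 to 25 N. Origin under the middle of its case (140 x by 340 y, 44 high, mm); -x is its front, towards the robot; z up. Display housing at x 5 to 70, y -20 to 170, 112 high, carrying handle on it to 146. Drive line along y at x -32: syringe bed (y 44 to 164), toothed bar with the drive head, end stop. Back is -y.
- end_stop (a point): Top edge of the grey tail stand at the pump's -y end, 86 mm above the bench, on the face that the drive head meets when fully back; axes as the pump's.
- drive_shoulder (a point): The drive head is a grey block 56 x 56 mm, top face 104 mm above the bench, with a raised shoulder across its rear (-y) end, 56 mm wide, 12 mm thick, top at 130 mm. This point: middle of the shoulder's upright face towards +y, beside the paddle, 118 mm above the bench; axes as the pump's. A finger standing on the paddle and moved towards -y bears on it and pushes the head.
- release_top (a point): Middle of the top of the release paddle, a dark grey ribbed plate 44 (x) by 38 mm (y) in the top of the drive head, just in front (+y) of its shoulder, 3 mm from it; 112 mm above the bench when up. It moves with the head, and straight down when pressed; axes as the pump's.
- release (a joint): How far the paddle is pressed down, m: 0 up (up to 0.003 if its half nut happens to stand on a tooth), 0.008 fully down. Spring: 3.5 N to start it, 4.6 N at 0.003, 6.3 N fully down; springs up when let go. Below 0.003 the half nut drops into the teeth of the bar (6 mm pitch) and locks the head both ways; pressed 0.004 or more, the head slides.
- drive (a joint): Position of the drive head along its bar, m: 0 fully forward (at the syringe bed), 0.110 fully back against the end stop. Starts between 0.003 and 0.057. With the release down it slides against about 2.5 N plus 8 N per m/s, and stays where it is left.
- syringe: Bystander: 50 ml syringe in its clip stand, 170 mm long, 36 mm high, lying on the bench just in front (-x) of the pump. Origin on the bench under its barrel flange; x towards the nozzle.
- wipes: Bystander: tub of disinfectant wipes, 98 mm across, 142 mm high, at the pump's left (+y) end. Origin under its middle.
- flask: Bystander: black drinking flask, 72 mm across, 231 mm high, towards the right back of the bench. Origin under its middle.
- poleclamp: Bystander: dark pole clamp, 60 by 66 by 50 mm with a knob on one side (to 94 mm), behind (+x of) the pump. Origin under its middle.
- driver: Bystander: black-handled screwdriver, 170 mm long, lying in front (-x) of the pump on its right-hand (-y) half. Origin on the bench under it.
- dish: Bystander: open steel dish 110 by 170 by 28 mm beyond the pump's right (-y) end. Origin under its middle.

How it is judged (in metres and radians):
On the way, in this order (a step that is already met when the one before it is completed fails the run):
1. the release paddle is pressed down, clear of the teeth (value of joint release above 0.004 m), for 0.1 s.
2. the drive head is pushed back to the end stop (value of joint drive above 0.106 m), for 0.1 s.
At the end, for the whole second after the job is handed in: The drive head stands within 4 mm of its end stop, the release paddle is up (pressed less than 4 mm), the pump stands flat and at rest within 40 mm of where it was, and every other thing on the bench is within 30 mm of where it was (value of joint drive above 0.106 m and value of joint release below 0.004 m and distance of pump from where it was at the start of the episode below 0.04 m and angle between pump's own z axis and vertical below 0.05 rad and linear speed of pump below 0.01 m/s and distance of each of syringe, wipes, flask, poleclamp, driver, dish from where it was at the start of the episode below 0.03 m); the robot touches nothing.
It fails at once if the pump is lifted or tipped (height (world z) of pump above 0.012 m or angle between pump's own z axis and vertical above 0.12 rad).
It fails at once if the pump is shoved more than 40 mm out of its place (distance of pump from where it was at the start of the episode above 0.04 m).
It fails at once if another thing on the bench is moved more than 30 mm, lifted or knocked over (distance of any of syringe, wipes, flask, poleclamp, driver, dish from where it was at the start of the episode above 0.03 m or height (world z) of any of syringe, wipes, flask, poleclamp, dish above 0.02 m or height (world z) of driver above 0.04 m or angle between any of syringe, wipes, flask, poleclamp, dish's own z axis and vertical above 0.5 rad).
It also fails if it takes over 32 s, if anything falls off the work surface, if the arm or the gripper's body presses on something with over 40 N, if the wrist force passes 120 N, or if a joint passes its speed limit or range.

## Working session

There is one attempt and no reset: what is moved stays moved. The work goes in short steps, Python scripts to look and compute and a tool call to move; the robot and the scene stay as the last step left them, time stands still between calls to the robot, and variables do not carry over. Pictures are saved under pics/ and viewed, at most 10 in all, crops included, and the job is handed in when it is done.

Besides the shell and the picture viewer there is one more tool, called after ">>>" as name(argument=value, ...) on one line, values as JSON. step_arm: Moves the arm, as the interface text tells. Its arguments: {"type":"object","properties":{"increments":{"type":"array","items":{"type":"array","items":{"type":"number"}}}},"required":["increments"]}

```bash
mkdir -p pics
python3 - <<'E'
from workcell import sensors, optics, r
import cv2, numpy as np
for n in("top","side"):
    c=optics.read_camera(n); cv2.imwrite(f"pics/{n}0.png",c["img"][:,:,::-1])
    print(n,c["intrinsics"],np.round(c["world_from_camera"],4).tolist())
s=sensors.sense(); print(s)
E
```

```text
top [[510.44376156   0.         320.95528571]
 [  0.         510.44376156 245.83717337]
 [  0.           0.           1.        ]] [[0.0165, -0.979, 0.2033, 348.2836], [-0.9999, -0.016, 0.0041, 36.7928], [-0.0008, -0.2034, -0.9791, 1115.6795], [0.0, 0.0, 0.0, 1.0]]
side [[555.72092214   0.         320.45319916]
 [  0.         555.72092214 235.36957978]
 [  0.           0.           1.        ]] [[0.9744, -0.1518, 0.166, 361.081], [-0.2245, -0.7004, 0.6775, -708.8552], [0.0134, -0.6974, -0.7165, 911.8259], [0.0, 0.0, 0.0, 1.0]]
{'time': 0.1, 'joint_positions': array([-1.15988325,  0.46937312, -0.04858065,  1.53358488,  0.02410749,
        1.14100991, -0.0823037 ]), 'joint_vel': array([-0.00021405, -0.00150837, -0.00059468, -0.00241827,  0.00148692,
        0.00039125, -0.00120546]), 'joint_torque': array([ 4.36114187e-04, -5.09171855e+01, -8.12132168e-02, -2.36830598e+01,
       -6.14443724e-02,  3.44580074e-02,  5.95709594e-05]), 'eef_pos': array([287.15966902, 610.26544684, 221.59161705]), 'orientation': array([ 2.18130561e-01,  9.75919186e-01, -8.80718873e-04, -1.57700810e-04]), 'wrist_force': array([-0.2475982 , -0.20259478, -0.34791186]), 'wrist_torque': array([-0.0025029 ,  0.04246029, -0.03428476]), 'grip_force': 0.0, 'gripper_width': 0.9996234599271117}
```

View pics/top0.png

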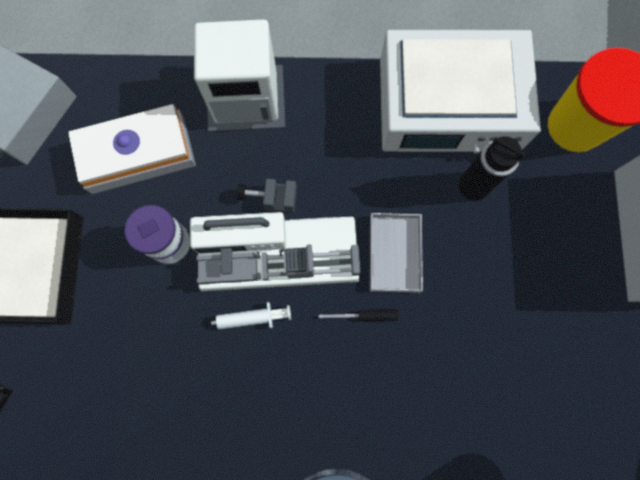

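View pics/side0.png

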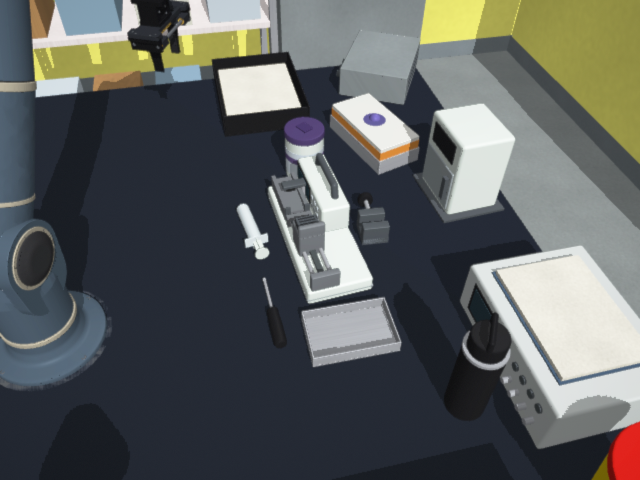

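The top view shows the pump at about columns 190–358, rows 213–290, with the drive head near (298,261) and the tail stand near (350,262). In the side view the head is near (308,235) and the tail stand near (322,272). I'll zoom in on both.

Run:
```python
import cv2, numpy as np
a=cv2.imread("pics/top0.png")[205:300,240:370]; b=cv2.imread("pics/side0.png")[160:310,255:385]
cv2.imwrite("pics/ct.png",cv2.resize(a,None,fx=6,fy=6,interpolation=cv2.INTER_CUBIC))
cv2.imwrite("pics/cs.png",cv2.resize(b,None,fx=4,fy=4,interpolation=cv2.INTER_CUBIC))
```

```text
(no output)
```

View pics/ct.png

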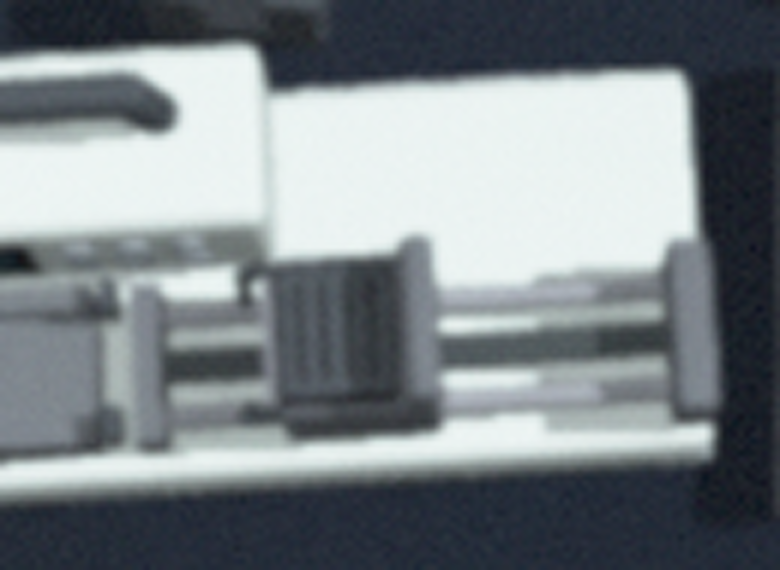

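View pics/cs.png

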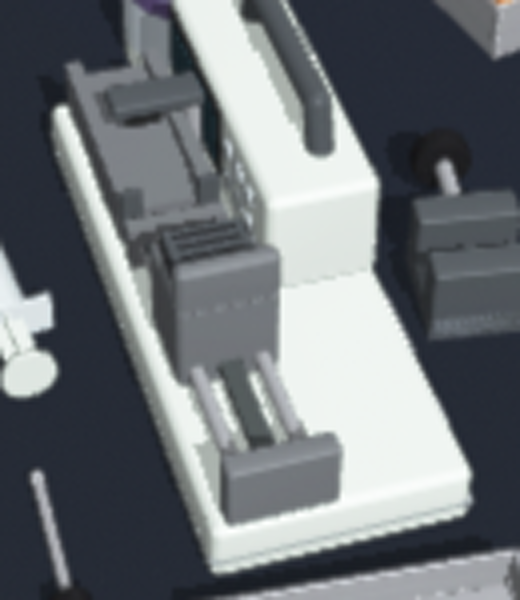

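The top crop shows the shoulder top spanning about (403–438, 240–400), the paddle (275–395, 265–400) and the left edge of the stand top (668,245)–(678,413). The side crop shows the shoulder's top rear edge running (178,265)–(278,255) and the stand's top rear edge (222,458)–(340,440).

```bash
cat > h.py <<'E'
import numpy as np
K={"top":(510.44376,320.955,245.837),"side":(555.7209,320.453,235.3696)}
W={"top":np.array([[0.0165,-0.979,0.2033,348.2836],[-0.9999,-0.016,0.0041,36.7928],[-0.0008,-0.2034,-0.9791,1115.6795]]),
"side":np.array([[0.9744,-0.1518,0.166,361.081],[-0.2245,-0.7004,0.6775,-708.8552],[0.0134,-0.6974,-0.7165,911.8259]])}
C={"top":(6,240,205),"side":(4,255,160)}
def ray(n,p):
    s,a,b=C[n];u=p[0]/s+a;v=p[1]/s+b;f,cx,cy=K[n]
    return W[n][:,3],W[n][:,:3]@np.array([(u-cx)/f,(v-cy)/f,1])
def onz(n,p,z):
    o,d=ray(n,p);return np.round(o+d*(z-o[2])/d[2],1)
def tri(p,q):
    o,d=ray("top",p);o2,d2=ray("side",q)
    t=np.linalg.lstsq(np.c_[d,-d2],o2-o,rcond=None)[0]
    a,b=o+d*t[0],o2+d2*t[1];return np.round((a+b)/2,1),round(float(np.linalg.norm(a-b)),1)
E
python3 - <<'E'
from h import *
print("shoulder rear +x",tri((430,240),(279,254)),onz("top",(430,240),130),onz("side",(279,254),130))
print("shoulder rear -x",tri((440,400),(177,266)),onz("top",(440,400),130),onz("side",(177,266),130))
print("shoulder front top",onz("top",(401,240),130),onz("top",(408,400),130))
print("paddle corners",[onz("top",p,112) for p in((272,265),(392,258),(400,400),(283,402))])
print("stand front",onz("top",(667,245),86),onz("top",(678,413),86),"rear",onz("top",(711,243),86),onz("top",(720,410),86))
print("stand rear side",onz("side",(340,440),86),onz("side",(222,458),86), tri((711,243),(340,438)),tri((720,410),(222,456)))
print("case",onz("top",(685,70),44),onz("top",(716,432),44),onz("side",(468,490),44),onz("side",(212,556),44))
E
```

```text
shoulder rear +x (array([555.9,  59.2, 131.5]), 3.6) [554.3  59.3 130. ] [558.1  61.  130. ]
shoulder rear -x (array([502.4,  54.7, 138.5]), 4.9) [501.2  54.9 130. ] [506.4  63.4 130. ]
shoulder front top [554.2  68.8 130. ] [501.1  65.4 130. ]
paddle corners [array([548.7, 112.3, 112. ]), array([551.7,  72.3, 112. ]), array([503.8,  68.5, 112. ]), array([502.5, 107.3, 112. ])]
stand front [563.1 -21.1  86. ] [504.9 -25.1  86. ] rear [564.1 -36.2  86. ] [506.2 -39.4  86. ]
stand rear side [568.6 -28.2  86. ] [509.7 -27.1  86. ] (array([564.1, -35.6,  96.2]), 4.3) (array([505.6, -38.4, 100.9]), 3.4)
case [636.6 -29.7  44. ] [504.8 -41.1  44. ] [634.  -39.5  44. ] [499.2 -52.7  44. ]
```

```bash
cat > plan.py <<'E'
import sys, numpy as np
from scipy.spatial.transform import Rotation as R
from workcell import sensors
# target x y z yaw(tool y, deg) nrows : rows in tool axes (turn deg, shift m)
x,y,z,a,n=map(float,sys.argv[1:6]); n=int(n)
s=sensors.sense(); p=np.array(s["eef_pos"]); q=R.from_quat(s["orientation"])
c,d=np.cos(np.radians(a)),np.sin(np.radians(a))
T=R.from_matrix(np.array([[-d,c,0],[c,d,0],[0,0,-1]]).T.reshape(3,3).T)
rv=(q.inv()*T).as_rotvec(degrees=True); D=np.array([x,y,z])-p
print("t",s["time"],"F",np.round(s["wrist_force"],1),"p",np.round(p,1),"g",round(s["gripper_width"],2),"D",np.round(D,1),"turn",np.round(rv,2))
for i in range(n):
    print(np.round(rv/n,2),np.round(q.inv().apply(D/n)/1000,4)); q=q*R.from_rotvec(rv/n,degrees=True)
E
python3 plan.py 527 84 222 4.5 14
```

```text
t 0.1 F [-0.2 -0.2 -0.3] p [287.2 610.3 221.6] g 1.0 D [ 2.398e+02 -5.263e+02  4.000e-01] turn [-9.00e-02  6.00e-02  6.03e+01]
[-0.01  0.    4.31] [-0.0315 -0.0267  0.    ]
[-0.01  0.    4.31] [-0.0334 -0.0243  0.    ]
[-0.01  0.    4.31] [-0.0352 -0.0217  0.    ]
[-0.01  0.    4.31] [-0.0367 -0.019   0.    ]
[-0.01  0.    4.31] [-0.038  -0.0162  0.    ]
[-0.01  0.    4.31] [-0.0391 -0.0133 -0.    ]
[-0.01  0.    4.31] [-0.04   -0.0103 -0.    ]
[-0.01  0.    4.31] [-0.0407 -0.0073 -0.    ]
[-0.01  0.    4.31] [-0.0411 -0.0042 -0.    ]
[-0.01  0.    4.31] [-0.0413 -0.0011 -0.    ]
[-0.01  0.    4.31] [-0.0413  0.002  -0.    ]
[-0.01  0.    4.31] [-0.041   0.0051 -0.    ]
[-0.01  0.    4.31] [-0.0405  0.0082 -0.    ]
[-0.01  0.    4.31] [-0.0398  0.0112 -0.    ]
```

>>> step_arm(increments=[[0,0,4.3,-0.0315,-0.0267,0,1],[0,0,4.3,-0.0334,-0.0243,0,1],[0,0,4.3,-0.0352,-0.0217,0,1],[0,0,4.3,-0.0367,-0.019,0,1],[0,0,4.3,-0.038,-0.0162,0,1]])

```text
time: 0.6
eef_pos: [373.4, 421.0, 222.2]
orientation: [0.398, 0.918, -0.0, -0.0]
wrist_force: [-0.3, 0.2, 0.2]
gripper_width: 0.631
grip_force: 0.0
```

>>> step_arm(increments=[[0,0,4.3,-0.0391,-0.0133,0,1],[0,0,4.3,-0.04,-0.0103,0,1],[0,0,4.3,-0.0407,-0.0073,0,1],[0,0,4.3,-0.0411,-0.0042,0,1],[0,0,4.3,-0.0413,-0.0011,0,1]])

```text
time: 1.1
eef_pos: [459.1, 233.2, 222.3]
orientation: [0.562, 0.827, -0.0, -0.0]
wrist_force: [0.6, 1.3, 0.4]
gripper_width: 0.174
grip_force: 0.0
```

```bash
python3 plan.py 527 84 170 4.5 5
```

```text
t 1.1 F [0.6 1.3 0.4] p [459.1 233.2 222.3] g 0.17 D [  67.9 -149.2  -52.3] turn [-0.02 -0.   17.13]
[-0.   -0.    3.43] [-0.0327  0.0016  0.0105]
[-0.   -0.    3.43] [-0.0326  0.0036  0.0105]
[-0.   -0.    3.43] [-0.0323  0.0055  0.0105]
[-0.   -0.    3.43] [-0.0319  0.0074  0.0105]
[-0.   -0.    3.43] [-0.0314  0.0093  0.0105]
```

>>> step_arm(increments=[[0,0,3.4,-0.0327,0.0016,0.0105,1],[0,0,3.4,-0.0326,0.0036,0.0105,1],[0,0,3.4,-0.0323,0.0055,0.0105,1],[0,0,3.4,-0.0319,0.0074,0.0105,1],[0,0,3.4,-0.0314,0.0093,0.0105,1]])

```text
time: 1.6
eef_pos: [527.4, 84.9, 169.4]
orientation: [0.678, 0.735, -0.0, -0.0]
wrist_force: [0.3, -0.2, -0.2]
gripper_width: 0.005
grip_force: 0.0
```

>>> step_arm(increments=[[0,0,0,0,0,0,1],[0,0,0,0,0,0,1],[0,0,0,0,0,0,1]])

```text
time: 1.9
eef_pos: [526.9, 87.3, 170.0]
orientation: [0.676, 0.737, 0.0, -0.0]
wrist_force: [-0.6, 0.2, -0.1]
gripper_width: 0.008
grip_force: 0.0
```

```bash
python3 plan.py 527 84 125 4.5 3; python3 -c "
from workcell import optics
import cv2
a=optics.read_camera('side')['img'][130:310,225:385,::-1]
cv2.imwrite('pics/s1.png',cv2.resize(a,None,fx=3.3,fy=3.3,interpolation=2))"
```

```text
t 1.9 F [-0.6  0.2 -0.1] p [526.9  87.3 170. ] g 0.01 D [  0.1  -3.3 -45. ] turn [-0.02 -0.04  0.41]
[-0.01 -0.01  0.14] [-0.0011 -0.0001  0.015 ]
[-0.01 -0.01  0.14] [-0.0011 -0.0001  0.015 ]
[-0.01 -0.01  0.14] [-0.0011 -0.0001  0.015 ]
```

View pics/s1.png

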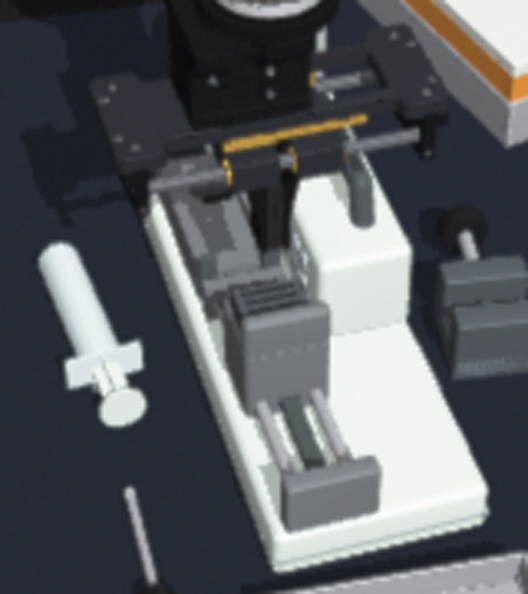

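The side view shows the shut fingertips near (270,248) in the crop, just above and behind the paddle (240–310, 280–310). The gripper body is clear of the handle. I'll project the planned contact point into this view as a check.

Run:
```python
from h import *
def proj(n,P):
    M=W[n];c=M[:,:3].T@(np.array(P)-M[:,3]);f,cx,cy=K[n];return np.array([f*c[0]/c[2]+cx,f*c[1]/c[2]+cy])
for P in [(527,87,170),(527,84,112),(527,89,112),(527,68,130),(503,57,130),(556,60,130),(527,92,112),(527,70,112),(527,108,112)]:
    print(P,np.round((proj("side",P)-[225,130])*3.3),np.round((proj("top",P)-[240,205])*6))
```

```text
(527, 87, 170) [270. 239.] [338. 298.]
(527, 84, 112) [271. 311.] [355. 330.]
(527, 89, 112) [270. 306.] [340. 330.]
(527, 68, 130) [277. 308.] [402. 322.]
(503, 57, 130) [242. 327.] [434. 395.]
(556, 60, 130) [326. 310.] [428. 235.]
(527, 92, 112) [269. 302.] [331. 330.]
(527, 70, 112) [276. 327.] [397. 331.]
(527, 108, 112) [263. 285.] [283. 329.]
```

>>> step_arm(increments=[[0,0,0.4,0.0007,0.001,0.018,1],[0,0,0,0,0,0.018,1],[0,0,0,0,0,0.015,1],[0,0,0,0,0,0,1]])

```text
time: 2.35
eef_pos: [526.4, 88.0, 117.5]
orientation: [0.679, 0.735, -0.001, -0.001]
wrist_force: [0.0, 0.1, 0.2]
gripper_width: 0.007
grip_force: 0.0
```

>>> step_arm(increments=[[0,0,0,0,0,0.004,1],[0,0,0,0,0,0.002,1],[0,0,0,0,0,0,1]])

```text
time: 2.65
eef_pos: [528.4, 87.2, 113.5]
orientation: [0.679, 0.734, 0.0, 0.0]
wrist_force: [-0.3, -0.1, 0.5]
gripper_width: 0.006
grip_force: 0.0
```

>>> step_arm(increments=[[0,0,0,0,0,0.003,1],[0,0,0,0,0,0,1]])

```text
time: 2.85
eef_pos: [528.9, 87.1, 110.6]
orientation: [0.679, 0.734, 0.001, 0.0]
wrist_force: [0.1, 0.3, 2.3]
gripper_width: 0.006
grip_force: 1.5
```

>>> step_arm(increments=[[0,0,0,0,0,0.002,1],[0,0,0,0,0,0,1]])

```text
time: 3.05
eef_pos: [528.8, 87.1, 108.4]
orientation: [0.679, 0.734, 0.001, 0.0]
wrist_force: [-0.2, 1.0, 4.6]
gripper_width: 0.006
grip_force: 2.3
```

>>> step_arm(increments=[[0,0,0,0,0,0.002,1],[0,0,0,0,0,0.001,1],[0,0,0,0,0,0,1]])

```text
time: 3.35
eef_pos: [528.8, 87.1, 105.4]
orientation: [0.679, 0.734, 0.001, 0.0]
wrist_force: [0.5, 0.8, 6.2]
gripper_width: 0.005
grip_force: 2.8
```

>>> step_arm(increments=[[0,0,0,-0.004,0,0,1],[0,0,0,-0.004,0,0,1],[0,0,0,-0.004,0,0,1],[0,0,0,-0.004,0,0,1]])

```text
time: 3.75
eef_pos: [530.0, 72.2, 105.6]
orientation: [0.679, 0.734, 0.001, -0.0]
wrist_force: [-0.2, 3.0, 6.5]
gripper_width: 0.003
grip_force: 2.8
```

>>> step_arm(increments=[[0,0,0,-0.006,0,0,1],[0,0,0,-0.006,0,0,1],[0,0,0,-0.006,0,0,1],[0,0,0,-0.006,0,0,1]])

```text
time: 4.15
eef_pos: [531.9, 48.2, 105.6]
orientation: [0.679, 0.734, 0.001, -0.0]
wrist_force: [0.0, 2.8, 6.2]
gripper_width: 0.011
grip_force: 2.8
```

>>> step_arm(increments=[[0,0,0,-0.006,0,0,1],[0,0,0,-0.006,0,0,1],[0,0,0,-0.006,0,0,1],[0,0,0,-0.006,0,0,1],[0,0,0,-0.006,0,0,1]])

```text
time: 4.65
eef_pos: [534.2, 18.2, 105.5]
orientation: [0.679, 0.734, 0.001, -0.0]
wrist_force: [1.1, 3.0, 5.9]
gripper_width: 0.001
grip_force: 2.8
```

>>> step_arm(increments=[[0,0,0,-0.003,0,0,1],[0,0,0,-0.003,0,0,1],[0,0,0,0,0,0,1]])

```text
time: 4.95
eef_pos: [534.7, 11.5, 105.5]
orientation: [0.679, 0.734, 0.001, 0.0]
wrist_force: [0.8, 2.2, 6.3]
gripper_width: 0.007
grip_force: 2.8
```

>>> step_arm(increments=[[0,0,0,-0.002,0,0,1],[0,0,0,-0.002,0,0,1],[0,0,0,0,0,0,1]])

```text
time: 5.25
eef_pos: [534.9, 8.6, 105.5]
orientation: [0.679, 0.734, 0.001, -0.0]
wrist_force: [-0.0, 2.6, 5.7]
gripper_width: 0.008
grip_force: 2.8
```

>>> step_arm(increments=[[0,0,0,-0.002,0,0,1],[0,0,0,-0.002,0,0,1]])

```text
time: 5.45
eef_pos: [535.1, 5.2, 105.4]
orientation: [0.679, 0.734, 0.001, -0.001]
wrist_force: [0.4, 6.1, 5.4]
gripper_width: 0.004
grip_force: 2.8
```

```bash
python3 -c "
from workcell import optics
import cv2
a=optics.read_camera('side')['img'][130:310,225:385,::-1]
cv2.imwrite('pics/s2.png',cv2.resize(a,None,fx=3.3,fy=3.3,interpolation=2))"
```

```text
(no output)
```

View pics/s2.png

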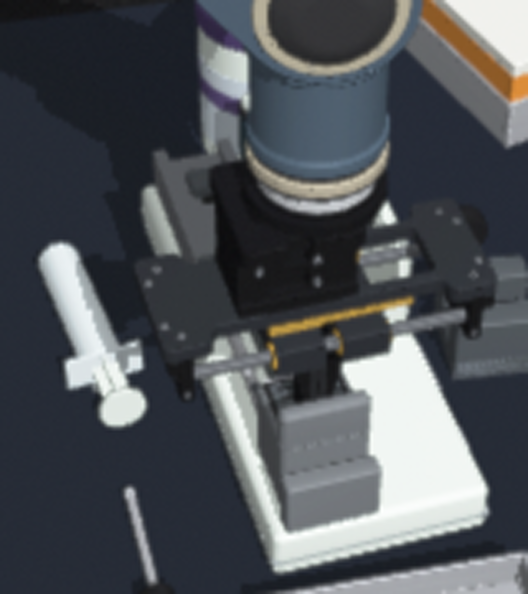

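The head now stands right against the tail stand (shoulder at rows 400–460, stand at 460–520), and the pump has not moved. I'll push gently once more to confirm it's at the end stop.

>>> step_arm(increments=[[0,0,0,-0.002,0,0,1],[0,0,0,0,0,0,1]])

```text
time: 5.7
eef_pos: [535.2, 3.3, 105.4]
orientation: [0.679, 0.734, 0.001, -0.001]
wrist_force: [-1.2, 3.4, 6.9]
gripper_width: 0.009
grip_force: 3.9
```

>>> step_arm(increments=[[0,0,0,-0.002,0,0,1],[0,0,0,0,0,0,1]])

```text
time: 5.9
eef_pos: [535.2, 3.2, 105.4]
orientation: [0.679, 0.734, 0.002, -0.002]
wrist_force: [-0.6, 7.7, 5.6]
gripper_width: 0.005
grip_force: 6.0
```

>>> step_arm(increments=[[0,0,0,-0.001,0,0,1],[0,0,0,0,0,0,1]])

```text
time: 6.1
eef_pos: [535.2, 3.2, 105.4]
orientation: [0.678, 0.735, 0.002, -0.002]
wrist_force: [-1.0, 9.6, 6.3]
gripper_width: 0.005
grip_force: 7.0
```

>>> step_arm(increments=[[0,0,0,0.002,0,0,1],[0,0,0,0,0,-0.003,1],[0,0,0,0,0,-0.004,1],[0,0,0,0,0,-0.004,1],[0,0,0,0,0,0,1]])

```text
time: 6.6
eef_pos: [534.2, 3.1, 115.6]
orientation: [0.679, 0.734, 0.001, -0.002]
wrist_force: [-1.2, 6.1, 2.7]
gripper_width: 0.007
grip_force: 3.2
```

>>> step_arm(increments=[[0,0,0,0.006,0,-0.004,1],[0,0,0,0,0,-0.02,1],[0,0,0,0,0,-0.04,1],[0,0,0,0.04,0,-0.04,1],[0,0,0,0.05,0,-0.02,1]])

```text
time: 7.1
eef_pos: [529.6, 85.3, 237.1]
orientation: [0.682, 0.731, 0.001, 0.002]
wrist_force: [1.1, 0.8, -0.1]
gripper_width: 0.008
grip_force: 0.0
```

>>> step_arm(increments=[[0,0,0,0.05,0,0,1],[0,0,0,0.05,0,0,1],[0,0,0,0.04,0,0,1],[0,0,0,0,0,0,1]])

```text
time: 7.5
eef_pos: [515.3, 234.3, 233.2]
orientation: [0.676, 0.737, 0.0, -0.001]
wrist_force: [-0.7, -0.1, 0.1]
gripper_width: 0.001
grip_force: 0.0
```

```bash
python3 -c "
from workcell import optics
import cv2,numpy as np
a=optics.read_camera('side')['img'][170:310,265:385,::-1]
b=optics.read_camera('top')['img'][205:300,240:370,::-1]
a=cv2.resize(a,(480,560),interpolation=2)
cv2.imwrite('pics/s3.png',a)
cv2.imwrite('pics/t3.png',cv2.resize(b,None,fx=6,fy=6,interpolation=2))"
```

```text
(no output)
```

View pics/t3.png

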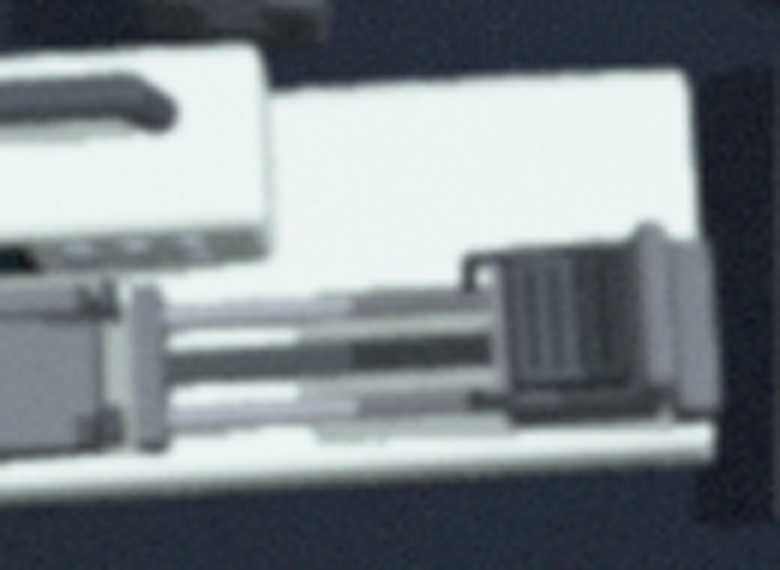

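View pics/s3.png

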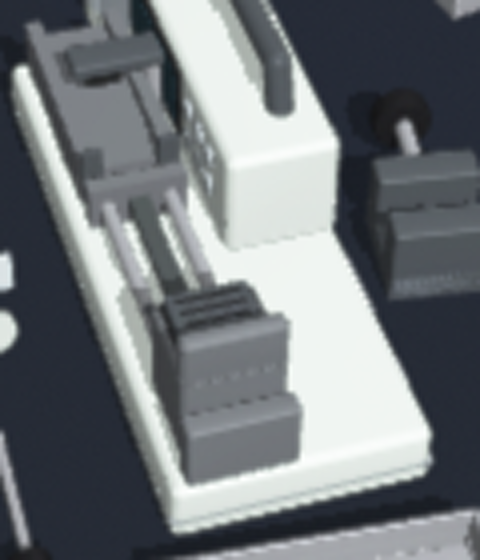

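In the top view the shoulder (about 640–668) now abuts the stand (670–715). I'll compare pixel profiles before and after to rule out a gap, without viewing another picture.

Run:
```python
import cv2
a=cv2.imread("pics/ct.png",0);b=cv2.imread("pics/t3.png",0)
for y in(270,330,345,390): print(y,a[y,620:736:6].tolist(),b[y,620:736:6].tolist())
from h import *
print(onz("top",(664,230),130),onz("top",(675,385),130))
```

```text
270 [193, 195, 190, 190, 185, 183, 160, 120, 97, 112, 127, 129, 130, 133, 123, 98, 57, 32, 32, 31] [63, 69, 79, 93, 116, 129, 133, 132, 122, 119, 127, 130, 131, 131, 125, 101, 56, 35, 32, 30]
330 [75, 72, 71, 71, 68, 66, 68, 64, 71, 93, 116, 126, 131, 133, 131, 115, 81, 48, 27, 30] [60, 67, 73, 80, 99, 117, 130, 131, 131, 123, 122, 128, 132, 134, 131, 116, 85, 46, 29, 30]
345 [60, 59, 60, 65, 60, 59, 63, 62, 68, 84, 112, 128, 131, 132, 132, 124, 95, 56, 35, 29] [63, 65, 70, 78, 96, 113, 127, 133, 132, 120, 122, 130, 131, 130, 131, 127, 95, 54, 32, 32]
390 [121, 120, 118, 119, 116, 119, 121, 120, 107, 92, 105, 124, 130, 134, 135, 131, 107, 66, 39, 25] [65, 70, 75, 71, 66, 62, 68, 74, 78, 86, 104, 123, 131, 134, 135, 130, 108, 67, 39, 30]
[559.  -17.6 130. ] [507.4 -21.5 130. ]
```

```bash
python3 -c "
from workcell import r
print(r.sign_off())"
```

```text
the job is handed in; nothing more can be done
None
```

The job is handed in; no verdict came back, but the drive head sits against the end stop with the paddle released, and the final pictures show the pump unmoved and nothing visibly disturbed.

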